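Unlock the small safe and hold the key turned

TASK

Unlock the low grey steel safe: take the key with the round bow from the wooden key block, push it all the way down into the keyhole past the stiff pins, and give it a quarter turn clockwise (seen from above) against its spring, as far as it goes, so that the front edge of the lid rises. Finish still holding the key turned, because the lid drops shut when it is let go and I want to get my fingers under it. Leave the other two keys standing in the block and do not move the glass, the cup or the salt shaker.

Things in the scene. Friction and masses are not known exactly. Their poses are not given: they have to be found in the camera images.
- safe_key: The safe's key, steel with a round black bow, 76 mm tall, 50 g. Stands in one of the block's three slots (which one varies). Origin: its tip (bottom end); z up; bow thin along x, broad along y. Double bit at the tip: 16 mm broad (y), 4.5 mm thick (x), 16 mm high, tapering to 10 mm broad at the end; then a round stem 4.5 mm thick. A half turn about z makes no difference.
- key_bow (a point): Centre of the safe key's bow, 61 mm above its tip: a black disc 30 mm across and 9 mm thick with a steel eyelet, its flat sides facing the key's x; pinch it there. A collar 15 mm across, 34 to 38 mm above the tip, rests on the block's top at the start and stops on the keyhole plate when the key is home. Neck 7 mm thick.
- square_key: Another key, not to be used: square black bow 27 mm broad, 28 mm high, 9 mm thick, 75 mm tall. Stands in one of the block's three slots (which one varies). Origin: its tip (bottom end); z up; bow thin along x, broad along y. 
- bar_key: Another key, not to be used: its bow is a black crossbar 34 mm long (y) and 12 mm thick, 67 mm tall. Stands in one of the block's three slots (which one varies). Origin: its tip (bottom end); z up; bow thin along x, broad along y. 
- key_block: Wooden key block, fixed, 62 x 156 x 50 mm (x, y, z); origin under its centre. Three key slots 42 mm deep in its top, at y = -48, 0 and +48 mm, each 7.5 mm (x) by 19 mm (y).
- safe: Low grey steel safe, fixed, 190 x 250 x 90 mm (x, y, z); origin under its centre; its front (-x) faces the robot. The front 67 mm of the top is a fixed deck with the keyhole, the rest is the lid, hinged at the back edge.
- keyhole (a point): Centre of the keyhole's mouth, 96 mm above the worktop, on a steel plate 34 x 46 mm that stands 6 mm proud of the safe's deck, 62 mm in front of the safe's centre. z up, axes as the safe's: the slot is 18 mm long along y, 6 mm wide along x, with a 2.5 mm lead-in chamfer. The plate's throat is 16 mm deep; in it the key cannot turn.
- key_home (a point): Where the key's tip lies when the key is home: on the keyhole's axis, 34 mm below its mouth. Only there is the bit below the throat, in the rotor, and free to turn; turned, it cannot be pulled out. On the way two sticky spring pins, 7 and 12 mm below the mouth, stand 3 mm into the slot's ends: passing them takes about 4 to 14 N down; rocking the key a few degrees about z helps.
- lock_rotor (a joint): Turn of the lock in rad, clockwise seen from above: 0 at rest, stop at 1.6. With play and give it lags 0.1 to 0.25 rad behind the hand, so turn the key a little beyond a quarter. A spring turns it back (0.04 N m at rest, 0.10 N m at the quarter turn).
- lid (a joint): Angle of the lid in rad: 0 shut, about 0.08 (front edge some 10 mm up) at the quarter turn. The lock's cam lifts it evenly, 0.05 rad for each rad of turn; it sinks shut as the lock turns back.
- tumbler: Drinking glass, 81 mm wide, 93 mm high, upright; origin under its centre. Bystander.
- espresso_cup: Small cup with a handle, 64 x 89 x 48 mm; origin under its centre. Bystander.
- salt_shaker: Salt shaker, 44 mm wide, 90 mm high, upright; origin under its centre. Bystander.

How it is judged:
On the way, in this order (a step that is already met when the one before it is completed fails the run):
1. the round-bow key is drawn up clear of the block, held in the fingers (height (world z) of safe_key above 0.053 m and contact force between the fingers and safe_key above 1 N), for 0.1 s.
2. the key is pushed fully home in the keyhole (z of safe_key in the frame of keyhole below -0.0315 m and horizontal distance between safe_key and key_home below 0.004 m), for 0.1 s.
3. the lock is turned a quarter turn clockwise (value of joint lock_rotor above 1.2 rad), for 0.3 s.
At the end, for the whole second after the job is handed in: Key gripped (over 2 N) and home (tip 30 mm or more below the keyhole mouth, within 4 mm of its axis), lock held still beyond 1.2 rad clockwise, lid raised over 0.05 rad; the other two keys within 10 mm, and glass, cup and shaker within 20 mm, of where they were (value of joint lock_rotor above 1.2 rad and velocity of joint lock_rotor between -0.15 and 0.15 rad/s and value of joint lid above 0.05 rad and z of safe_key in the frame of keyhole below -0.03 m and horizontal distance between safe_key and key_home below 0.004 m and contact force between the fingers and safe_key above 2 N and distance of each of square_key, bar_key from where it was at the start of the episode below 0.01 m and distance of each of tumbler, espresso_cup, salt_shaker from where it was at the start of the episode below 0.02 m); the arm keeps its last pose, push and grip.
It fails at once if another key is pulled out of the block (distance of any of square_key, bar_key from where it was at the start of the episode above 0.02 m).
It fails at once if the glass, the cup or the salt shaker is knocked away (distance of any of tumbler, espresso_cup, salt_shaker from where it was at the start of the episode above 0.03 m).
It also fails if it takes over 53 s, if anything falls off the work surface, if the arm or the gripper's body presses on something with over 40 N, if the wrist force passes 120 N, or if a joint passes its speed limit or range.

ROBOT

A 6-joint arm with a two-finger parallel gripper is mounted at the origin on a cart in front of the work surface, level with it; the furniture and walls round the work are solid. World frame = base frame: x ahead of the robot, y to its left, z up, the work surface at z = 0. Lengths are in m, angles in rad, forces in N, time in s.
With the tool pointing down it reaches from about 0.275 to 0.85 m from the base axis. Payload 5.2 kg.
Tool frame: the origin (TCP) lies between the finger pads; the fingertips stand 17 mm ahead of it and the grasp point (between the pads) lies 2 mm behind it (env.nose_length is the z of the fingertips in the tool frame, in m); z points along the fingers, y is the line along which they close (so a half turn about z gives the same grasp; the last joint's range is limited). The gripper opens to 85 mm and grips with 20 to 120 N. Pads are 22 mm wide; open, the fingers measure 114 mm over their backs; the gripper's body (76 mm by 85 mm) begins 54 mm behind the grasp point. The pads swing forward as they close: fully open they stand 13 mm farther back than shut.
Start: joints at [-1.314, 0.259, 1.535, -0, 1.348, -0.203], TCP at [0.244, -0.493, 0.248] pointing down, gripper open.
Joint ranges: [-3.14, 3.14], [-0.91, 2.08], [0.19, 2.58], [-1.22, 4.36], [0.22, 2.71], [-3.12, 3.12]. Speed limits (rad/s): [2.57, 2.57, 3.14, 3.14, 3.14, 3.14].

INTERFACE

Orientations are given as a unit quaternion [x, y, z, w].
In Python, from station import env, cams, job_done gives the robot as it stands.
- The arm moves only by the tool jog_arm, never from a script. Its argument "increments" is a list of rows, each an object of numbers: "dx", "dy", "dz": the shift along the tool's x, y, z in m; "wx", "wy", "wz": the turn, a rotation vector about the tool's x, y, z in degrees; "hand": the opening, from 0 (shut) to 1 (fully open). A call has exactly 8 rows; each row shifts and turns the commanded pose from where the row before left it, along the tool's axes as they then stand; what a row does not reach is not made up. A row lasts 1/10 s, in which the tool goes at most 50 mm and 8.59 degrees, less where a joint would pass 70% of its speed; a pose out of reach is approached as far as the arm can. A call with a gripper value outside its range is refused whole. The fingers move at their own pace and stop on an object; the grip force is fixed at half the most. Time passes only in rows, so rows that do not move let the fingers close, or fill a call up. It gives the time, the measured TCP pose, the force, the opening and the grip force at its end, in the units of the state.
- env.get_obs(): the state, without advancing time (a new reading comes with each control period).
- cams.capture(name): name is "scene" or "top" or "wrist"; returns the picture (400x640x3 uint8, red, green, blue); there is no depth.
- cams.calibration(name): a dict with "fov_y" (degrees; the focal length in pixels is half the picture's height over the tangent of half this angle, whatever the lens; pixels are square), "cx", "cy" (the principal point, pixels), "cam_to_world" (4x4, takes a point from camera to world coordinates); the wrist camera has in their place "tool_from_camera" (4x4, takes a point from camera to tool coordinates, whose origin is the TCP and whose axes are the flange's). Camera axes: x right, y down, z forward; pixel columns grow to the right and rows downward; lengths in m; the calibration is good to about 2 mm. A picture is of the moment at which its call begins: read the wrist's pose just before it. calibration takes no time and is no camera call.
- job_done(): hands the job in; it is judged then, once.
The state is a dict: "t": time; "joints": joint angles; "joint_velocities": joint speeds; "tau": joint torques, N m; "eef_pos": TCP position; "orientation": TCP orientation; "ft_force": force on the tool from outside, world axes, zero at the start; "torque": the same for the moment, N m; "finger_gap": finger opening in m; "finger_force": force on a finger pad.
Only numpy, scipy, OpenCV 4.12 (cv2) and the standard library are available. Lean on these libraries where they do the work, as an engineer would, in place of code of your own. Each camera call takes 0.05 s, during which the arm holds its last target. There are 200 camera calls.

## Working session

There is one attempt and no reset: what is moved stays moved. The work goes in short steps, Python scripts to look and compute and a tool call to move; the robot and the scene stay as the last step left them, time stands still between calls to the robot, and variables do not carry over. Pictures are saved under pics/ and viewed, at most 10 in all, crops included, and the job is handed in when it is done.

Besides the shell and the picture viewer there is one more tool, called as a command line: name --argument value ..., lists and objects as JSON in quotes. jog_arm: Moves the arm, as the interface text tells. Its arguments: {"type":"object","properties":{"increments":{"type":"array"}},"required":["increments"]}

```bash
mkdir -p pics; ls
python3 - <<'E'
from station import env,cams
import cv2,numpy as np
o=env.get_obs();print(o['t'],o['eef_pos'],o['orientation'],o['finger_gap'])
for n in('scene','top'):
    im=cams.capture(n);cv2.imwrite(f'pics/{n}0.png',im[:,:,::-1]);c=cams.calibration(n);print(n,c)
print(cams.calibration('wrist'))
E
```

```text
pics
0.0 [ 0.24395839 -0.4923903   0.2474858 ] [ 9.73691301e-01  2.27869385e-01 -2.90959819e-05 -8.90053712e-04] 0.08535925711205879
scene {'fov_y': 44.7211107047373, 'cx': 322.0193073921752, 'cy': 203.84821943569293, 'cam_to_world': array([[-0.75029475, -0.40369614,  0.52353339, -0.00832788],
       [-0.66108366,  0.4520161 , -0.59887382,  0.57774935],
       [ 0.00511753, -0.79543125, -0.60602223,  0.74134969],
       [ 0.        ,  0.        ,  0.        ,  1.        ]])}
top {'fov_y': 49.37373629790152, 'cx': 323.17287871107, 'cy': 211.15202919275737, 'cam_to_world': array([[ 0.00378031, -0.99404491,  0.10890563,  0.47362499],
       [-0.99999134, -0.00394735, -0.00131828, -0.09306252],
       [ 0.00174032, -0.1088997 , -0.99405122,  1.00729581],
       [ 0.        ,  0.        ,  0.        ,  1.        ]])}
{'fov_y': 59.38017703996736, 'cx': 329.22248569680454, 'cy': 201.25024893233592, 'tool_from_camera': array([[-1.20112573e-03, -9.66215668e-01, -2.57732109e-01,
         6.44286702e-02],
       [ 9.99998977e-01, -9.60508726e-04, -1.05949514e-03,
        -6.18966207e-04],
       [ 7.76146868e-04, -2.57733118e-01,  9.66215834e-01,
        -1.26223985e-01],
       [ 0.00000000e+00,  0.00000000e+00,  0.00000000e+00,
         1.00000000e+00]])}
```

View pics/scene0.png

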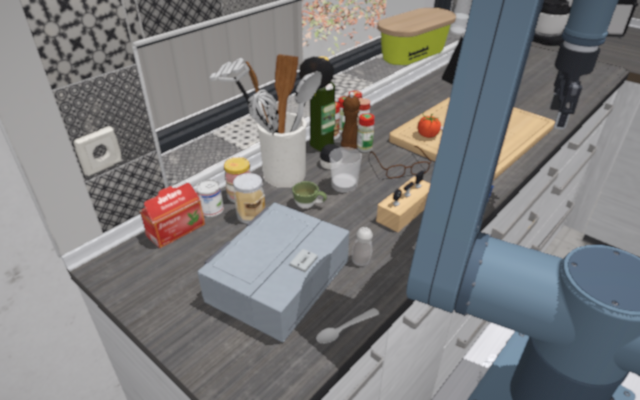

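View pics/top0.png

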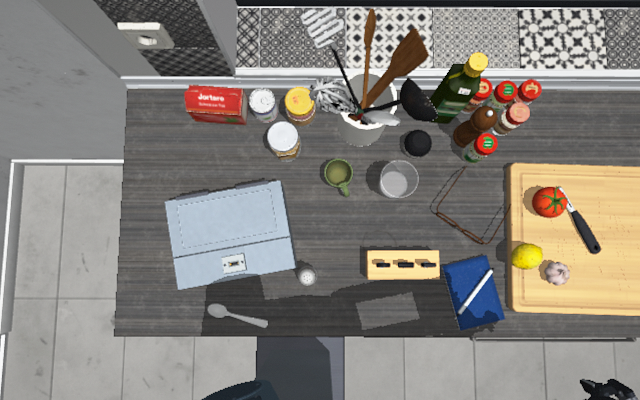

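The block's keys sit near (383|405|428, 265) in the top view and the keyhole near (233, 263). I'll enlarge both regions.

```bash
cat > h.py <<'E'
import numpy as np,cv2
from station import env,cams
from scipy.spatial.transform import Rotation as R
def cal(n,o=None):
    c=cams.calibration(n)
    if n=='wrist':
        o=o or env.get_obs();T=np.eye(4);T[:3,:3]=R.from_quat(o['orientation']).as_matrix();T[:3,3]=o['eef_pos'];M=T@c['tool_from_camera']
    else: M=c['cam_to_world']
    return M,200/np.tan(np.radians(c['fov_y']/2)),c['cx'],c['cy']
def world(C,u,v,z):
    M,f,cx,cy=C;d=M[:3,:3]@[(u-cx)/f,(v-cy)/f,1];return M[:3,3]+d*(z-M[2,3])/d[2]
def pix(C,p):
    M,f,cx,cy=C;q=M[:3,:3].T@(np.array(p)-M[:3,3]);return q[:2]/q[2]*f+[cx,cy]
E
python3 - <<'E'
from h import *
t=cv2.imread('pics/top0.png');s=cv2.imread('pics/scene0.png')
a=cv2.resize(t[240:290,355:450],None,fx=8,fy=8,interpolation=2)
b=cv2.resize(t[240:290,200:295],None,fx=4,fy=4,interpolation=2);c=cv2.resize(s[170:220,375:445],None,fx=4,fy=4,interpolation=2)
o=np.zeros((600,760,3),np.uint8);o[:400]=a;o[400:,:380]=b;o[400:,400:680]=c
cv2.imwrite('pics/z0.png',o)
C=cal('top')
for u,v,z in[(365,279,.05),(438,279,.05),(439,249,.05),(367,248,.05),(233,263,.096),(178,288,.09),(295,270,.09),(167,199,.09),(280,182,.09),(308,277,.08),(383,264,.08),(428,264,.08)]:print(u,v,world(C,u,v,z).round(4))
E
```

```text
365 279 [ 0.4303 -0.1859  0.05  ]
438 279 [ 0.4309 -0.3449  0.05  ]
439 249 [ 0.496  -0.3487  0.05  ]
367 248 [ 0.4976 -0.1908  0.05  ]
233 263 [0.4643 0.0928 0.096 ]
178 288 [0.4122 0.207  0.09  ]
295 270 [ 0.4502 -0.0359  0.09  ]
167 199 [0.5988 0.2378 0.09  ]
280 182 [ 0.6364 -0.0018  0.09  ]
308 277 [ 0.4354 -0.0628  0.08  ]
383 264 [ 0.4632 -0.2213  0.08  ]
428 264 [ 0.4636 -0.3166  0.08  ]
```

View pics/z0.png

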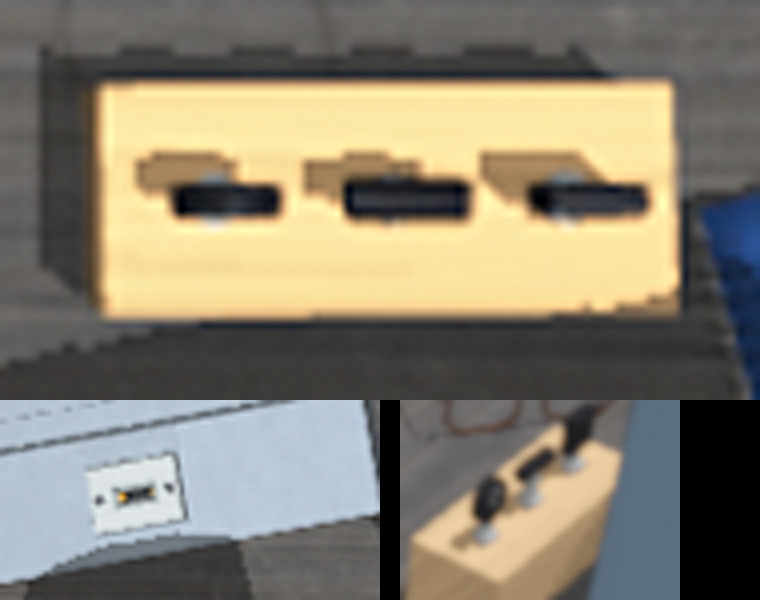

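The enlarged crop shows the round bow is the left one in the top view: about (383, 265), with its eyelet and rounded shadow. The crossbar is in the middle and the square bow is on the right. The keyhole is at (233.7, 263.5), with the safe yawed about +9°. First I'll move over the key, then turn.

jog_arm --increments '[{"dx": 0.04,"dy": -0.0184,"dz": 0.006,"hand": 1},{"dx": 0.04,"dy": -0.0184,"dz": 0.006,"hand": 1},{"dx": 0.04,"dy": -0.0184,"dz": 0.006,"hand": 1},{"dx": 0.04,"dy": -0.0184,"dz": 0.006,"hand": 1},{"dx": 0.04,"dy": -0.0184,"dz": 0.006,"hand": 1},{"dx": 0.04,"dy": -0.0184,"dz": 0.006,"hand": 1},{"dx": 0.04,"dy": -0.0184,"dz": 0.006,"hand": 1},{"dx": 0.04,"dy": -0.0184,"dz": 0.006,"hand": 1}]'

```text
schema error: expected keys dx, dy, dz, wx, wy, wz, hand
```

jog_arm --increments '[{"wz": -8,"hand": 1},{"wz": -8,"hand": 1},{"wz": -8,"hand": 1},{"wz": -8,"hand": 1},{"wz": -8,"hand": 1},{"wz": -8,"hand": 1},{"wz": -8,"hand": 1},{"wz": -7.7,"hand": 1}]'

```text
schema error: expected keys dx, dy, dz, wx, wy, wz, hand
```

Run:
```python
from h import *
o=env.get_obs();print(o['t'],o['eef_pos'],R.from_quat(o['orientation']).as_matrix().round(3),o['joints'],o['ft_force'])
im=cams.capture('wrist')[:,:,::-1];cv2.imwrite('pics/w1.png',im)
C=cal('wrist',o);print(pix(C,(.464,-.219,.077)),pix(C,(.464,-.267,.067)))
C=cal('top');print(world(C,383.25,265,.085))
```

```text
0.1 [ 0.2439885  -0.49242309  0.24754993] [[ 0.896  0.444 -0.   ]
 [ 0.444 -0.896  0.002]
 [ 0.    -0.002 -1.   ]] [-1.31377276e+00  2.59282992e-01  1.53597599e+00 -5.31353378e-06
  1.34799388e+00 -2.02785447e-01] [ 0.62435569 -0.59773435 -0.00079021]
[  97.39397371 -307.86236807] [ 175.90297095 -248.89883989]
[ 0.46117516 -0.22114357  0.085     ]
```

View pics/w1.png

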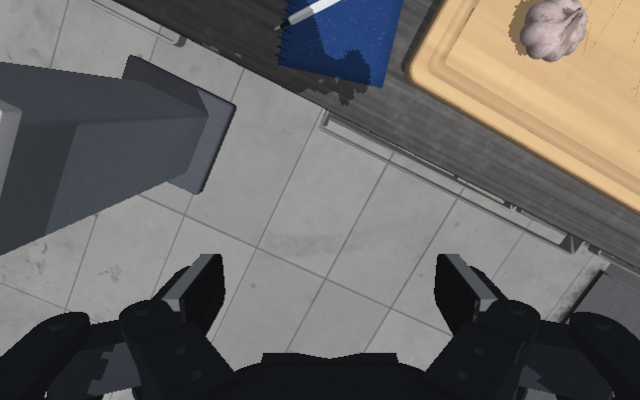

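The move calls were refused because every row needs all the keys, so the picture still shows the start pose with only the floor and counter edge. I'll resend them with full rows.

jog_arm --increments '[{"dx": 0.04,"dy": -0.0184,"dz": 0.006,"wx": 0,"wy": 0,"wz": 0,"hand": 1},{"dx": 0.04,"dy": -0.0184,"dz": 0.006,"wx": 0,"wy": 0,"wz": 0,"hand": 1},{"dx": 0.04,"dy": -0.0184,"dz": 0.006,"wx": 0,"wy": 0,"wz": 0,"hand": 1},{"dx": 0.04,"dy": -0.0184,"dz": 0.006,"wx": 0,"wy": 0,"wz": 0,"hand": 1},{"dx": 0.04,"dy": -0.0184,"dz": 0.006,"wx": 0,"wy": 0,"wz": 0,"hand": 1},{"dx": 0.04,"dy": -0.0184,"dz": 0.006,"wx": 0,"wy": 0,"wz": 0,"hand": 1},{"dx": 0.04,"dy": -0.0184,"dz": 0.006,"wx": 0,"wy": 0,"wz": 0,"hand": 1},{"dx": 0.04,"dy": -0.0184,"dz": 0.006,"wx": 0,"wy": 0,"wz": 0,"hand": 1}]'

```text
t: 0.95
eef_pos: [0.4663, -0.2173, 0.2]
orientation: [0.974, 0.228, -0.0, -0.0]
ft_force: [0.3, 0.0, -0.3]
finger_gap: 0.0852
finger_force: 0.0
```

jog_arm --increments '[{"dx": 0,"dy": 0,"dz": 0,"wx": 0,"wy": 0,"wz": -8,"hand": 1},{"dx": 0,"dy": 0,"dz": 0,"wx": 0,"wy": 0,"wz": -8,"hand": 1},{"dx": 0,"dy": 0,"dz": 0,"wx": 0,"wy": 0,"wz": -8,"hand": 1},{"dx": 0,"dy": 0,"dz": 0,"wx": 0,"wy": 0,"wz": -8,"hand": 1},{"dx": 0,"dy": 0,"dz": 0,"wx": 0,"wy": 0,"wz": -8,"hand": 1},{"dx": 0,"dy": 0,"dz": 0,"wx": 0,"wy": 0,"wz": -8,"hand": 1},{"dx": 0,"dy": 0,"dz": 0,"wx": 0,"wy": 0,"wz": -8,"hand": 1},{"dx": 0,"dy": 0,"dz": 0,"wx": 0,"wy": 0,"wz": -7.7,"hand": 1}]'

```text
t: 1.75
eef_pos: [0.4654, -0.2188, 0.2]
orientation: [0.705, 0.709, -0.0, -0.0]
ft_force: [0.1, -0.4, -0.1]
finger_gap: 0.085
finger_force: 0.0
```

Run:
```python
from h import *
o=env.get_obs();print(o['t'],o['eef_pos'],R.from_quat(o['orientation']).as_matrix().round(3),o['joints'],o['ft_force'])
im=cams.capture('wrist')[:,:,::-1];cv2.imwrite('pics/w2.png',im)
C=cal('wrist',o);print(pix(C,(.464,-.219,.077)),pix(C,(.464,-.267,.067)))
```

```text
1.75 [ 0.465356   -0.21880505  0.2000152 ] [[-0.006  1.    -0.001]
 [ 1.     0.006  0.   ]
 [ 0.    -0.001 -1.   ]] [-6.56723293e-01  2.33950612e-01  1.69142767e+00  5.85679404e-05
  1.21693647e+00 -6.63179029e-01] [ 0.12514554 -0.38436994 -0.05827875]
[328.82565363 200.32141623] [328.55162704 255.3543751 ]
```

View pics/w2.png

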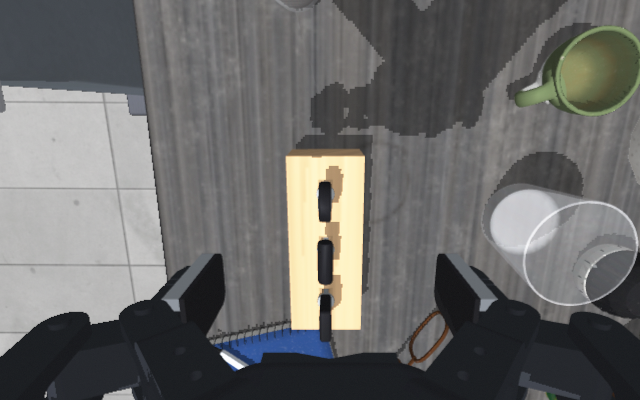

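The wrist view shows the round-bow key at about (325, 202), the crossbar at (326, 262) and the square bow at (325, 318). All three line up with the image, so the block's yaw is about 0. I'll compute the key's centroid next.

Run:
```python
from h import *
im=cv2.imread('pics/w2.png').astype(int)
o=env.get_obs();C=cal('wrist',o)
m=(im.max(2)<60)
for a,b in((175,228),(232,290)):
    v,u=np.nonzero(m[a:b,300:350]);v=v+a;u=u+300
    k=u<345
    print(u.mean(),v.mean(),u.min(),u.max(),v.min(),v.max(),world(C,u.mean()+.0,v.mean(),.08),np.polyfit(v,u,1)[0])
```

```text
324.6004784688995 200.36602870813397 318 330 182 220 [ 0.4609128  -0.21830468  0.08      ] -0.00543228763681049
324.788256227758 261.83274021352315 318 332 240 283 [ 0.46145554 -0.26668537  0.08      ] -0.011143594301988677
```

jog_arm --increments '[{"dx": 0.0005,"dy": -0.0044,"dz": 0.02,"wx": 0,"wy": 0,"wz": 0,"hand": 1},{"dx": 0,"dy": 0,"dz": 0.02,"wx": 0,"wy": 0,"wz": 0,"hand": 1},{"dx": 0,"dy": 0,"dz": 0.02,"wx": 0,"wy": 0,"wz": 0,"hand": 1},{"dx": 0,"dy": 0,"dz": 0.02,"wx": 0,"wy": 0,"wz": 0,"hand": 1},{"dx": 0,"dy": 0,"dz": 0.02,"wx": 0,"wy": 0,"wz": 0,"hand": 1},{"dx": 0,"dy": 0,"dz": 0.015,"wx": 0,"wy": 0,"wz": 0,"hand": 0.8},{"dx": 0,"dy": 0,"dz": 0.01,"wx": 0,"wy": 0,"wz": 0,"hand": 0.6},{"dx": 0,"dy": 0,"dz": 0,"wx": 0,"wy": 0,"wz": 0,"hand": 0.4}]'

```text
t: 2.6
eef_pos: [0.4603, -0.2178, 0.074]
orientation: [0.707, 0.707, -0.0, -0.001]
ft_force: [-0.7, 0.1, -0.9]
finger_gap: 0.0437
finger_force: 0.0
```

jog_arm --increments '[{"dx": 0,"dy": 0,"dz": 0,"wx": 0,"wy": 0,"wz": 0,"hand": 0.2},{"dx": 0,"dy": 0,"dz": 0,"wx": 0,"wy": 0,"wz": 0,"hand": 0},{"dx": 0,"dy": 0,"dz": 0,"wx": 0,"wy": 0,"wz": 0,"hand": 0},{"dx": 0,"dy": 0,"dz": 0,"wx": 0,"wy": 0,"wz": 0,"hand": 0},{"dx": 0,"dy": 0,"dz": 0,"wx": 0,"wy": 0,"wz": 0,"hand": 0},{"dx": 0,"dy": 0,"dz": 0,"wx": 0,"wy": 0,"wz": 0,"hand": 0},{"dx": 0,"dy": 0,"dz": 0,"wx": 0,"wy": 0,"wz": 0,"hand": 0},{"dx": 0,"dy": 0,"dz": 0,"wx": 0,"wy": 0,"wz": 0,"hand": 0}]'

```text
t: 3.4
eef_pos: [0.4617, -0.2189, 0.0762]
orientation: [0.707, 0.707, 0.0, 0.001]
ft_force: [-0.4, 0.6, 5.5]
finger_gap: 0.008
finger_force: 60.1
```

jog_arm --increments '[{"dx": 0,"dy": 0,"dz": -0.01,"wx": 0,"wy": 0,"wz": 0,"hand": 0},{"dx": 0,"dy": 0,"dz": -0.015,"wx": 0,"wy": 0,"wz": 0,"hand": 0},{"dx": 0,"dy": 0,"dz": -0.02,"wx": 0,"wy": 0,"wz": 0,"hand": 0},{"dx": 0,"dy": 0,"dz": -0.02,"wx": 0,"wy": 0,"wz": 0,"hand": 0},{"dx": 0,"dy": 0,"dz": -0.02,"wx": 0,"wy": 0,"wz": 0,"hand": 0},{"dx": 0,"dy": 0,"dz": -0.02,"wx": 0,"wy": 0,"wz": 0,"hand": 0},{"dx": 0,"dy": 0,"dz": -0.02,"wx": 0,"wy": 0,"wz": 0,"hand": 0},{"dx": 0,"dy": 0,"dz": 0,"wx": 0,"wy": 0,"wz": 0,"hand": 0}]'

```text
t: 4.2
eef_pos: [0.4624, -0.2193, 0.2034]
orientation: [0.707, 0.707, 0.0, 0.003]
ft_force: [0.4, -0.4, -0.3]
finger_gap: 0.0077
finger_force: 59.2
```

jog_arm --increments '[{"dx": 0.035,"dy": 0,"dz": 0,"wx": 0,"wy": 0,"wz": 0,"hand": 0},{"dx": 0.044,"dy": 0,"dz": 0,"wx": 0,"wy": 0,"wz": 0,"hand": 0},{"dx": 0.045,"dy": 0,"dz": 0,"wx": 0,"wy": 0,"wz": 0,"hand": 0},{"dx": 0.045,"dy": 0,"dz": 0,"wx": 0,"wy": 0,"wz": 0,"hand": 0},{"dx": 0.045,"dy": 0,"dz": 0,"wx": 0,"wy": 0,"wz": 0,"hand": 0},{"dx": 0.045,"dy": 0,"dz": 0,"wx": 0,"wy": 0,"wz": 0,"hand": 0},{"dx": 0.03,"dy": 0,"dz": 0,"wx": 0,"wy": 0,"wz": -4.4,"hand": 0},{"dx": 0.02,"dy": 0,"dz": 0,"wx": 0,"wy": 0,"wz": -4.4,"hand": 0}]'

```text
t: 5.0
eef_pos: [0.4583, 0.0929, 0.1995]
orientation: [0.649, 0.761, -0.0, -0.001]
ft_force: [0.8, 0.4, -0.1]
finger_gap: 0.0082
finger_force: 59.2
```

Run:
```python
from h import *
o=env.get_obs();print(o['t'],o['eef_pos'],R.from_quat(o['orientation']).as_matrix().round(3),o['joints'].round(3),o['finger_gap'],o['ft_force'])
im=cams.capture('wrist')[:,:,::-1];cv2.imwrite('pics/w3.png',im)
np.save('o3.npy',o,allow_pickle=True)
C=cal('wrist',o);k=world(cal('top'),233.75,263.5,.096);print(k,pix(C,k))
cv2.imwrite('pics/w3z.png',cv2.resize(im[120:320,230:430],None,fx=3,fy=3,interpolation=2))
```

```text
5.0 [0.45834333 0.09287254 0.19947524] [[-0.159  0.987 -0.001]
 [ 0.987  0.159  0.001]
 [ 0.001 -0.001 -1.   ]] [-4.000e-02  1.530e-01  1.796e+00  1.000e-03  1.194e+00 -1.990e-01] 0.008168882376773358 [ 0.80505074  0.37893508 -0.10201212]
[0.46325121 0.09121215 0.096     ] [337.48626808 210.98902511]
```

View pics/w3.png

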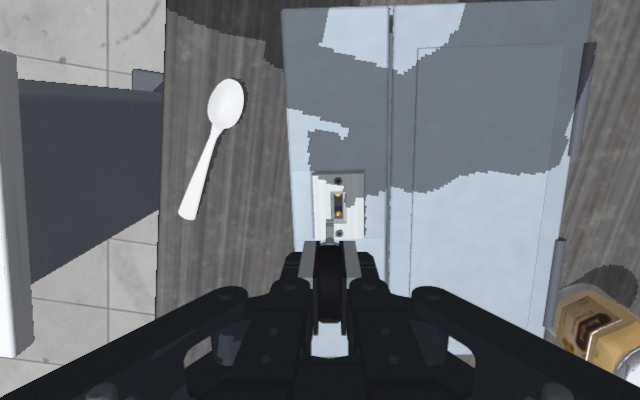

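View pics/w3z.png

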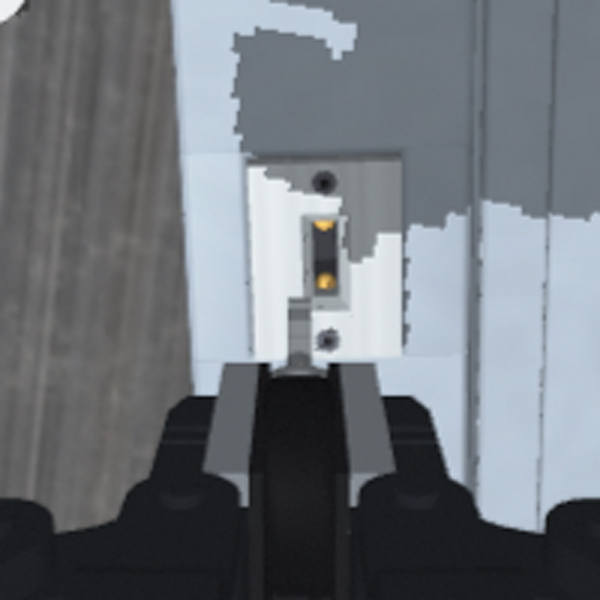

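Run:
```python
from h import *
o=np.load('o3.npy',allow_pickle=True).item();C=cal('wrist',o)
Rm=R.from_quat(o['orientation']).as_matrix();p=o['eef_pos']
k=world(C,338.7,207.1,.096);print('keyhole',k,'tool',Rm.T@(k-p))
def ang(a,b,z):
    d=world(C,*a,z)-world(C,*b,z);return np.degrees(np.arctan2(-d[0],d[1]))
print('yaw screws',ang((338,180.7),(339.3,233.3),.096),'plate R',ang((364.3,172),(364.3,238),.096),'seam',ang((389,10),(388,330),.09),'front',ang((283,10),(297,250),.09))
print('tool yaw',np.degrees(np.arctan2(-Rm[0,0],Rm[1,0])))
z=p[2]-.0602;t=Rm.T@(world(C,330.2,219.3,z)-p);print('tip tool',t)
# reprojection of expected tip corners
for d in((.005,.00225),(.005,-.00225)):print(pix(C,p+Rm@np.array([d[0],d[1],.0602])))
```

```text
keyhole [0.46361552 0.09406421 0.096     ] tool [0.00025571 0.00553311 0.10346816]
yaw screws 10.827113094902897 plate R 10.538178619601053 seam 11.372855568586695 front 10.832586046254459
tool yaw 9.138935219486186
tip tool [ 0.00547684 -0.00035995  0.06020497]
[334.87847223 220.11222922]
[326.81277674 220.12110766]
```

The keyhole shows at (338.7, 207.1) and the key tip at (330, 219), so the key needs about 6 mm along tool y and roughly 1.3° more counter-clockwise. I'll correct that, descend to just above the plate and look again.

jog_arm --increments '[{"dx": 0,"dy": 0.003,"dz": 0,"wx": 0,"wy": 0,"wz": 0,"hand": 0},{"dx": 0,"dy": 0.0029,"dz": 0,"wx": 0,"wy": 0,"wz": 0,"hand": 0},{"dx": 0,"dy": 0,"dz": 0.01,"wx": 0,"wy": 0,"wz": -1.3,"hand": 0},{"dx": 0,"dy": 0,"dz": 0.01,"wx": 0,"wy": 0,"wz": 0,"hand": 0},{"dx": 0,"dy": 0,"dz": 0.01,"wx": 0,"wy": 0,"wz": 0,"hand": 0},{"dx": 0,"dy": 0,"dz": 0.004,"wx": 0,"wy": 0,"wz": 0,"hand": 0},{"dx": 0,"dy": 0,"dz": 0,"wx": 0,"wy": 0,"wz": 0,"hand": 0},{"dx": 0,"dy": 0,"dz": 0,"wx": 0,"wy": 0,"wz": 0,"hand": 0}]'

```text
t: 5.85
eef_pos: [0.4653, 0.0913, 0.1663]
orientation: [0.642, 0.767, -0.0, -0.0]
ft_force: [0.3, -0.9, -0.7]
finger_gap: 0.0082
finger_force: 59.2
```

Run:
```python
from h import *
o=env.get_obs();print(o['t'],o['eef_pos'],o['joints'].round(3),o['ft_force'])
im=cams.capture('wrist')[:,:,::-1];cv2.imwrite('pics/w4.png',im)
np.save('o4.npy',o,allow_pickle=True)
cv2.imwrite('pics/w4z.png',cv2.resize(im[130:280,260:410],None,fx=4,fy=4,interpolation=2))
C=cal('wrist',o);Rm=R.from_quat(o['orientation']).as_matrix();print('tool yaw',np.degrees(np.arctan2(-Rm[0,0],Rm[1,0])))
print(pix(C,[0.4636,0.0941,.096]),pix(C,o['eef_pos']+Rm@[.0055,-.0004,.0602]))
```

```text
5.85 [0.46525576 0.09128967 0.16626156] [-0.042  0.199  1.829  0.     1.113 -0.219] [ 0.2503812  -0.85832191 -0.73345854]
tool yaw 10.128885703586992
[328.83944089 217.99517154] [330.11418587 219.27690546]
```

View pics/w4z.png

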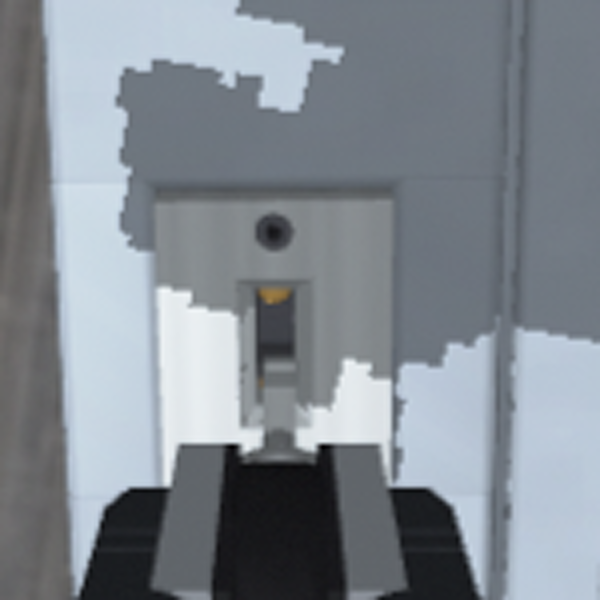

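The enlarged view shows the bit tip at crop (279, 360) and the slot centre at about (276, 359). I'll work out the remaining offset along the slot from the bit's edges.

Run:
```python
from h import *
o=np.load('o4.npy',allow_pickle=True).item();C=cal('wrist',o);Rm=R.from_quat(o['orientation']).as_matrix();p=o['eef_pos']
T=lambda u,v,z:(Rm.T@(world(C,u,v,z)-p))[:2].round(5)
g=lambda x,y:(260+x/4,130+y/4)
zt=p[2]-.0602;print('tip z',zt)
print('bit lower corner',T(*g(279.5,359),zt),'bit top edge (x=8)',T(*g(279.5,373),zt+.016),'collar front (7.5)',T(*g(279,462),zt+.034))
for n,q in(('slot outer top (11.5)',(276,281)),('plate top(23)',(275,193)),('slot in top(9)',(276,289)),('plate L',(155,200)),('plate R',(395,200)),('outer L',(240,290)),('outer R',(312,290))):print(n,T(*g(*q),.096))
```

```text
tip z 0.10606156205857231
bit lower corner [ 0.00522 -0.00053] bit top edge (x=8) [ 0.00852 -0.00056] collar front (7.5) [ 0.00364 -0.00065]
slot outer top (11.5) [ 0.01382 -0.00102]
plate top(23) [ 0.02678 -0.00114]
slot in top(9) [ 0.01262 -0.00102]
plate L [ 0.02579 -0.01826]
plate R [0.02575 0.01597]
outer L [ 0.01248 -0.00624]
outer R [0.01247 0.0042 ]
```

jog_arm --increments '[{"dx": 0.0022,"dy": -0.0005,"dz": 0,"wx": 0,"wy": 0,"wz": 0,"hand": 0},{"dx": 0,"dy": 0,"dz": 0.004,"wx": 0,"wy": 0,"wz": 0,"hand": 0},{"dx": 0,"dy": 0,"dz": 0.003,"wx": 0,"wy": 0,"wz": 0,"hand": 0},{"dx": 0,"dy": 0,"dz": 0.002,"wx": 0,"wy": 0,"wz": 0,"hand": 0},{"dx": 0,"dy": 0,"dz": 0.002,"wx": 0,"wy": 0,"wz": 0,"hand": 0},{"dx": 0,"dy": 0,"dz": 0.002,"wx": 0,"wy": 0,"wz": 0,"hand": 0},{"dx": 0,"dy": 0,"dz": 0.002,"wx": 0,"wy": 0,"wz": 0,"hand": 0},{"dx": 0,"dy": 0,"dz": 0,"wx": 0,"wy": 0,"wz": 0,"hand": 0}]'

```text
t: 6.7
eef_pos: [0.4642, 0.0934, 0.151]
orientation: [0.642, 0.767, -0.0, -0.0]
ft_force: [0.4, -0.1, -1.2]
finger_gap: 0.0079
finger_force: 59.2
```

Run:
```python
from h import *
o=env.get_obs();print(o['t'],o['eef_pos'],o['ft_force'],o['torque'],o['finger_gap'])
```

```text
6.7 [0.46415645 0.0934417  0.15099096] [ 0.41712159 -0.07834739 -1.16535613] [ 0.0322889  -0.00461567  0.04882577] 0.007869851686259992
```

The tip is about 5 mm in with no contact force, so it's in the slot. I'll push on with small rocks.

jog_arm --increments '[{"dx": 0,"dy": 0,"dz": 0.002,"wx": 0,"wy": 0,"wz": 2,"hand": 0},{"dx": 0,"dy": 0,"dz": 0.002,"wx": 0,"wy": 0,"wz": -4,"hand": 0},{"dx": 0,"dy": 0,"dz": 0.002,"wx": 0,"wy": 0,"wz": 4,"hand": 0},{"dx": 0,"dy": 0,"dz": 0.002,"wx": 0,"wy": 0,"wz": -4,"hand": 0},{"dx": 0,"dy": 0,"dz": 0.002,"wx": 0,"wy": 0,"wz": 4,"hand": 0},{"dx": 0,"dy": 0,"dz": 0.002,"wx": 0,"wy": 0,"wz": -4,"hand": 0},{"dx": 0,"dy": 0,"dz": 0.002,"wx": 0,"wy": 0,"wz": 4,"hand": 0},{"dx": 0,"dy": 0,"dz": 0.002,"wx": 0,"wy": 0,"wz": -2,"hand": 0}]'

```text
t: 7.5
eef_pos: [0.4651, 0.094, 0.1372]
orientation: [0.642, 0.766, 0.001, 0.001]
ft_force: [-3.3, 1.2, 13.7]
finger_gap: 0.0082
finger_force: 61.4
```

jog_arm --increments '[{"dx": 0,"dy": 0,"dz": 0.001,"wx": 0,"wy": 0,"wz": 3,"hand": 0},{"dx": 0,"dy": 0,"dz": 0.001,"wx": 0,"wy": 0,"wz": -6,"hand": 0},{"dx": 0,"dy": 0,"dz": 0.002,"wx": 0,"wy": 0,"wz": 6,"hand": 0},{"dx": 0,"dy": 0,"dz": 0.002,"wx": 0,"wy": 0,"wz": -6,"hand": 0},{"dx": 0,"dy": 0,"dz": 0.002,"wx": 0,"wy": 0,"wz": 6,"hand": 0},{"dx": 0,"dy": 0,"dz": 0.002,"wx": 0,"wy": 0,"wz": -6,"hand": 0},{"dx": 0,"dy": 0,"dz": 0.001,"wx": 0,"wy": 0,"wz": 3,"hand": 0},{"dx": 0,"dy": 0,"dz": 0,"wx": 0,"wy": 0,"wz": 0,"hand": 0}]'

```text
t: 8.3
eef_pos: [0.4643, 0.0935, 0.1242]
orientation: [0.642, 0.767, -0.0, -0.0]
ft_force: [0.9, 0.4, -0.5]
finger_gap: 0.0081
finger_force: 59.3
```

jog_arm --increments '[{"dx": 0,"dy": 0,"dz": 0.001,"wx": 0,"wy": 0,"wz": 0,"hand": 0},{"dx": 0,"dy": 0,"dz": 0.001,"wx": 0,"wy": 0,"wz": 0,"hand": 0},{"dx": 0,"dy": 0,"dz": 0.001,"wx": 0,"wy": 0,"wz": 0,"hand": 0},{"dx": 0,"dy": 0,"dz": 0,"wx": 0,"wy": 0,"wz": 0,"hand": 0},{"dx": 0,"dy": 0,"dz": 0,"wx": 0,"wy": 0,"wz": 0,"hand": 0},{"dx": 0,"dy": 0,"dz": 0,"wx": 0,"wy": 0,"wz": 0,"hand": 0},{"dx": 0,"dy": 0,"dz": 0,"wx": 0,"wy": 0,"wz": 0,"hand": 0},{"dx": 0,"dy": 0,"dz": 0,"wx": 0,"wy": 0,"wz": 0,"hand": 0}]'

```text
t: 9.1
eef_pos: [0.4645, 0.0935, 0.1221]
orientation: [0.642, 0.767, 0.0, 0.0]
ft_force: [-2.9, 1.2, 7.0]
finger_gap: 0.0086
finger_force: 60.7
```

The collar is seated: 7 N up at exactly the expected height. Now for the clockwise turn.

jog_arm --increments '[{"dx": 0,"dy": 0,"dz": 0,"wx": 0,"wy": 0,"wz": 6,"hand": 0},{"dx": 0,"dy": 0,"dz": 0,"wx": 0,"wy": 0,"wz": 6,"hand": 0},{"dx": 0,"dy": 0,"dz": 0,"wx": 0,"wy": 0,"wz": 6,"hand": 0},{"dx": 0,"dy": 0,"dz": 0,"wx": 0,"wy": 0,"wz": 6,"hand": 0},{"dx": 0,"dy": 0,"dz": 0,"wx": 0,"wy": 0,"wz": 6,"hand": 0},{"dx": 0,"dy": 0,"dz": 0,"wx": 0,"wy": 0,"wz": 6,"hand": 0},{"dx": 0,"dy": 0,"dz": 0,"wx": 0,"wy": 0,"wz": 6,"hand": 0},{"dx": 0,"dy": 0,"dz": 0,"wx": 0,"wy": 0,"wz": 6,"hand": 0}]'

```text
t: 9.9
eef_pos: [0.4646, 0.0935, 0.1221]
orientation: [0.899, 0.438, 0.0, 0.0]
ft_force: [-2.2, 0.1, 7.1]
finger_gap: 0.0084
finger_force: 60.5
```

Run:
```python
from h import *
o=env.get_obs();print(o['t'],o['eef_pos'],o['joints'].round(3),o['ft_force'],o['torque'],o['finger_gap'])
```

```text
9.9 [0.46455022 0.09351582 0.12213179] [-0.037  0.253  1.886 -0.     1.002  0.627] [-2.16330466  0.08333764  7.06696747] [0.09814944 0.45979972 0.11377564] 0.008376052967493561
```

jog_arm --increments '[{"dx": 0,"dy": 0,"dz": 0,"wx": 0,"wy": 0,"wz": 7,"hand": 0},{"dx": 0,"dy": 0,"dz": 0,"wx": 0,"wy": 0,"wz": 7,"hand": 0},{"dx": 0,"dy": 0,"dz": 0,"wx": 0,"wy": 0,"wz": 7,"hand": 0},{"dx": 0,"dy": 0,"dz": 0,"wx": 0,"wy": 0,"wz": 7,"hand": 0},{"dx": 0,"dy": 0,"dz": 0,"wx": 0,"wy": 0,"wz": 7,"hand": 0},{"dx": 0,"dy": 0,"dz": 0,"wx": 0,"wy": 0,"wz": 7,"hand": 0},{"dx": 0,"dy": 0,"dz": 0,"wx": 0,"wy": 0,"wz": 4,"hand": 0},{"dx": 0,"dy": 0,"dz": 0,"wx": 0,"wy": 0,"wz": 2,"hand": 0}]'

```text
t: 10.7
eef_pos: [0.4647, 0.0934, 0.1222]
orientation: [0.999, 0.035, 0.001, 0.0]
ft_force: [-1.8, -0.6, 7.6]
finger_gap: 0.0085
finger_force: 60.4
```

jog_arm --increments '[{"dx": 0,"dy": 0,"dz": 0,"wx": 0,"wy": 0,"wz": 2,"hand": 0},{"dx": 0,"dy": 0,"dz": 0,"wx": 0,"wy": 0,"wz": 2,"hand": 0},{"dx": 0,"dy": 0,"dz": 0,"wx": 0,"wy": 0,"wz": 2,"hand": 0},{"dx": 0,"dy": 0,"dz": 0,"wx": 0,"wy": 0,"wz": 0,"hand": 0},{"dx": 0,"dy": 0,"dz": 0,"wx": 0,"wy": 0,"wz": 0,"hand": 0},{"dx": 0,"dy": 0,"dz": 0,"wx": 0,"wy": 0,"wz": 0,"hand": 0},{"dx": 0,"dy": 0,"dz": 0,"wx": 0,"wy": 0,"wz": 0,"hand": 0},{"dx": 0,"dy": 0,"dz": 0,"wx": 0,"wy": 0,"wz": 0,"hand": 0}]'

```text
t: 11.5
eef_pos: [0.4646, 0.0934, 0.1221]
orientation: [1.0, -0.016, 0.001, 0.0]
ft_force: [-1.3, 0.0, 6.5]
finger_gap: 0.0079
finger_force: 60.5
```

Run:
```python
from h import *
o=env.get_obs();Rm=R.from_quat(o['orientation']).as_matrix();print(o['t'],o['eef_pos'],np.degrees(np.arctan2(-Rm[0,0],Rm[1,0])),o['joints'].round(3),o['ft_force'],o['torque'],o['finger_gap'])
w=cams.capture('wrist')[:,:,::-1];s=cams.capture('scene')[:,:,::-1]
z=np.vstack([cv2.resize(w[:,:],(480,300)),cv2.resize(s[190:340,190:430],(480,300),interpolation=2)]);cv2.imwrite('pics/f.png',z)
```

```text
11.5 [0.46464823 0.09341705 0.12214054] -91.81227543878948 [-0.037  0.253  1.886 -0.     1.002  1.565] [-1.32247486  0.02255215  6.5139163 ] [-0.01454715  0.44021526  0.11188151] 0.007908018740906176
```

View pics/f.png

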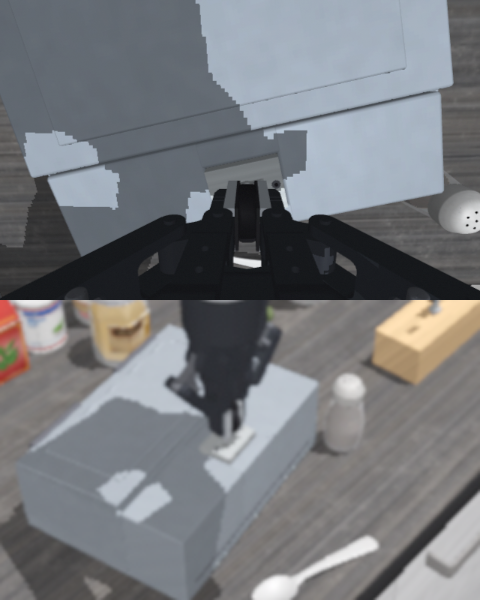

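The gripper is turned about 102°. In the wrist view the lid's edge stands out from the deck, with a dark gap along the seam. I'll turn a few degrees more to feel for the stop.

jog_arm --increments '[{"dx": 0,"dy": 0,"dz": 0,"wx": 0,"wy": 0,"wz": 2,"hand": 0},{"dx": 0,"dy": 0,"dz": 0,"wx": 0,"wy": 0,"wz": 2,"hand": 0},{"dx": 0,"dy": 0,"dz": 0,"wx": 0,"wy": 0,"wz": 1,"hand": 0},{"dx": 0,"dy": 0,"dz": 0,"wx": 0,"wy": 0,"wz": 0,"hand": 0},{"dx": 0,"dy": 0,"dz": 0,"wx": 0,"wy": 0,"wz": 0,"hand": 0},{"dx": 0,"dy": 0,"dz": 0,"wx": 0,"wy": 0,"wz": 0,"hand": 0},{"dx": 0,"dy": 0,"dz": 0,"wx": 0,"wy": 0,"wz": 0,"hand": 0},{"dx": 0,"dy": 0,"dz": 0,"wx": 0,"wy": 0,"wz": 0,"hand": 0}]'

```text
t: 12.4
eef_pos: [0.4647, 0.0934, 0.1222]
orientation: [0.998, -0.059, 0.001, 0.0]
ft_force: [-0.6, -1.0, 6.6]
finger_gap: 0.0085
finger_force: 60.7
```

Run:
```python
from h import *
o=env.get_obs();print(o['t'],o['eef_pos'],o['joints'].round(3),o['ft_force'],o['torque'])
C=cal('wrist',o)
w=cams.capture('wrist')[:,:,::-1];cv2.imwrite('pics/g.png',w[50:350,:])
# lid front corners: project at heights for shut/raised
c,s=np.cos(np.radians(10.3)),np.sin(np.radians(10.3));k=np.array([.4645,.0935]);A=np.array([[c,-s],[s,c]])
for y in(.125,-.125):
  for x,z in((.034,.09),(.034,.1025)):print(y,z,pix(C,[*(k+A@[x,y]),z]))
```

```text
12.4 [0.46466985 0.09335441 0.12215222] [-3.700e-02  2.530e-01  1.885e+00 -1.000e-03  1.002e+00  1.652e+00] [-0.55191883 -1.00655042  6.56928178] [0.01872839 0.45572422 0.44584498]
0.125 0.09 [ 63.74361162 253.65812101]
0.125 0.1025 [ 43.52856725 264.74910931]
-0.125 0.09 [582.62385373  95.82717493]
-0.125 0.1025 [604.52418621  94.77975237]
```

View pics/g.png

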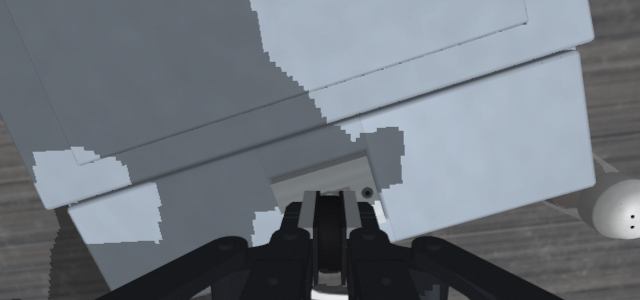

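Torque rose from 0.11 to 0.45 N m, so the lock is at its stop. The lid's corners at (45, 258) and (593, 90) in the full picture sit about where a raised lid would project. Handing in.

```bash
python3 -c "
from station import job_done
print(job_done())"
```

```text
the job is handed in; nothing more can be done
None
```

I handed the job in at about 12.5 s: the round-bow key is fully home and turned clockwise to the lock's stop, the lid is up, and the gripper is still holding the key (the hand-in gave back no verdict).

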